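Screw the trophy cup back into its plinth

TASK

The trophy cup is standing in its wooden holding block. Put it back on its plinth: lower its long spigot down the plinth's narrow bore, start its screw thread by feel in the insert hidden at the bottom, and screw it down clockwise until the foot sits flat on the plinth and you feel it go just finger-snug, no tighter, then let go. The ceramic thread chips easily, so keep the contact light all the way, never force it, and leave the bails, the tennis ball and the stopwatch as they lie.

Things in the scene. Friction and masses are not known exactly. Their poses are not given: they have to be found in the camera images.
- cup_grip (a point): White ceramic trophy cup, 0.2 to 0.35 kg. This point: on its axis in the round bowl, 64 mm above the underside of the foot, 21 mm below the rim. z up the axis. Bowl 53 mm across, straight-sided over its top 29 mm; two loop handles along +y and -y reach 50 mm from the axis, from 40 to 78 mm above the foot's underside; the +x and -x sides are free for fingers.
- cup: The same cup; origin at the centre of the underside of its foot (54 mm across), axes as above. Once the foot is down the turning torque rises, some 0.1 to 0.25 N m per 0.1 rad; 0.1 to 0.3 N m is finger-snug, 0.4 N m and more may chip it.
- cup_tip (a point): End of the cup's spigot, on the axis 66 mm below the foot's underside. Spigot: 19.6 mm thick, its last 13 mm a coarse round screw thread of the same width, right-handed (turning clockwise from above screws it down), two starts half a turn apart, 16 mm of travel per full turn. Turned back on the insert, it climbs, then drops 6 mm where the starts pass each other.
- plinth: Dark wooden plinth bolted to the shelf, cannot move: 80 mm square, 90 mm tall, on a base 110 mm square and 14 mm high. Origin at the centre of its underside, z up, x and y along its sides. It carries the bore and the threaded insert.
- plinth_top (a point): Centre of the brass-rimmed mouth of the bore in the plinth's flat top face, 90 mm above the shelf. The bore is vertical, round, 23 mm wide and 70 mm deep.
- thread_mouth (a point): Top of the fixed brass insert deep in the bore, on its axis 52 mm below the mouth; out of sight, its two starts at an unknown angle. So the lowered spigot lands on it with the foot 5 to 12 mm above the plinth. Turned clockwise under a light push (2 to 6 N) it runs in, with 1.3 mm of axial play, in 0.3 to 0.75 turn. At 10 to 12 mm start may stand on start and jam: turn back first.
- block: Beech holding block, 90 mm square and 78 mm tall, fixed to the shelf, with a plain hole 27 mm wide and 72 mm deep in which the spigot hangs loosely; the cup's foot rests on its top. Origin at the centre of its underside.
- bail0: Beech cricket bail lying on the shelf, 105 mm long and 19 mm thick along its own x; origin under its middle. Leave alone.
- bail1: The second beech bail, the same size. Leave alone.
- tennis_center (a point): Centre of a tennis ball, 67 mm across, lying on the shelf. Leave alone.
- watch: Round chrome stopwatch case lying flat, 54 mm across and 14 mm thick, crown and ring to its own +x; origin under its middle. Leave alone.
There are look-alikes about, which are no part of the job. What is shaped like the plinth but purple is not meant.

How it is judged:
By the outcome, as a careful person would: the job done as asked, in the order asked, and still so for the second after the job is handed in, with the robot touching nothing.
It also fails if it takes over 72 s, if anything falls off the work surface, if the arm or the gripper's body presses on something with over 40 N, if the wrist force passes 120 N, or if a joint passes its speed limit or range.

ROBOT

A 7-joint arm with a two-finger parallel gripper is mounted at the origin on the work surface. World frame = base frame: x ahead of the robot, y to its left, z up, the work surface at z = 0. Lengths are in m, angles in rad, forces in N, time in s.
With the tool pointing down it reaches from about 0.425 to 0.975 m from the base axis. Payload 16.7 kg.
Tool frame: the origin (TCP) lies at the very end of the fingers, on their centre line; the grasp point (between the pads) lies 19 mm behind it; z points along the fingers, y is the line along which they close (so a half turn about z gives the same grasp; the last joint's range is limited). The gripper opens to 85 mm and grips with 20 to 120 N. Pads are 22 mm wide; open, the fingers measure 114 mm over their backs; the gripper's body (76 mm by 85 mm) begins 54 mm behind the grasp point. The pads swing forward as they close: fully open they stand 13 mm farther back than shut.
Start: joints at [1.056, 0.426, 0.074, 1.606, -0.034, 1.111, -0.067], TCP at [0.241, -0.631, 0.231] pointing down, gripper open.
Joint ranges: [-2.85, 2.85], [-0.5, 2.14], [-1.23, 1.37], [0.21, 2.46], [-1.02, 4.16], [0.16, 2.05], [-2.73, 2.73]. Speed limits (rad/s): [1.89, 1.89, 2.39, 2.39, 3.01, 3.01, 3.01].

INTERFACE

Orientations are given as a unit quaternion [w, x, y, z].
In Python, from workcell import get_state, grab_frame, sign_off, look_for, silhouettes, pinpoint gives the robot as it stands.
- The arm moves only by the tool jog_arm, never from a script. Its argument "rows" is one flat list of numbers, 7 for each row, row after row: the shift along the tool's x, y, z in m, then the turn, a rotation vector about the tool's x, y, z in rad, then the opening, from -1 (shut) to 1 (fully open), so that 0 is half open. A call has 1 to 12 rows; each row is the pose to reach, as a shift and turn from the pose commanded when the call began, along the tool's axes at that moment; what a row does not reach only later rows make up. A row lasts 1/12 s, in which the tool goes at most 41.7 mm and 7.16 degrees, less where a joint would pass 70% of its speed; a pose out of reach is approached as far as the arm can. A call with a gripper value outside its range is refused whole. The fingers move at their own pace and stop on an object; "newtons" is the grip in N (left out, the last holds). Time passes only in rows, so rows that repeat a pose let the fingers close. It gives the time, the measured TCP pose, the force, the opening and the grip force at its end, in the units of the state.
- get_state(): the state, without advancing time (a new reading comes with each control period).
- grab_frame(name): name is "scene" or "side" or "wrist"; returns a dict with "img" (420x560x3 uint8, blue, green, red), "fx", "fy", "cx", "cy" (pixels), "dist" ([k1, k2, p1, p2, k3] as OpenCV has them; the pictures are not rectified), "position" and "orientation" of the camera in the world. Camera axes: x right, y down, z forward; pixel columns grow to the right and rows downward; lengths in m; the calibration is good to about 2 mm. A picture is of the moment at which its call begins. There is no depth.
- sign_off(): hands the job in; it is judged then, once.
Trained networks look in the newest picture that a camera, given by its name, has taken for a name from the list of things; names that differ only in an ending like _2 or _b are one class to them, and where a whole thing is asked for, a point or a joint stands for the part that bears it (a point fixed in the world has none). Each returns a list of dicts, best first, with "score" (0 to 1); they miss things now and then, are a little off and sometimes report something else, mostly with a low value. They report only what shows in the picture. A call takes as long as a camera call. They do not tell look-alikes from the thing itself.
- look_for(camera, label): "at" ([x, y, z] in m, in the coordinates of the camera as it stood for that picture, good to about 4 mm: the middle of the surface that is visible of it).
- silhouettes(camera, label): "mask" (420x560 bool, what is visible of it).
- pinpoint(camera, label): "at" ([x, y, z] in m, in the coordinates of the camera as it stood for that picture, good to about 4 mm: a listed point, or the origin of a listed thing).
The state is a dict: "t": time; "joints": joint angles; "joint_velocities": joint speeds; "effort": joint torques, N m; "eef_pos": TCP position; "eef_rot": TCP orientation; "ft_force": force on the tool from outside, world axes, zero at the start; "wrist_torque": the same for the moment, N m; "opening": opening from 0.0 (shut) to 1.0 (fully open); "grasp_force": force on a finger pad.
Only numpy, scipy, OpenCV 4.12 (cv2) and the standard library are available. Lean on these libraries where they do the work, as an engineer would, in place of code of your own. Each camera call takes 0.05 s, during which the arm holds its last target. There are 200 camera calls.

## Working session

There is one attempt and no reset: what is moved stays moved. The work goes in short steps, Python scripts to look and compute and a tool call to move; the robot and the scene stay as the last step left them, time stands still between calls to the robot, and variables do not carry over. Pictures are saved under pics/ and viewed, at most 10 in all, crops included, and the job is handed in when it is done.

Besides the shell and the picture viewer there is one more tool, called after "Call:" as name(argument=value, ...), one argument or row to a line, values as JSON. jog_arm: Moves the arm, as the interface text tells. Its arguments: {"type":"object","properties":{"rows":{"type":"array","items":{"type":"number"}},"newtons":{"type":"number"}},"required":["rows"]}

```bash
mkdir -p pics
cat > h.py <<'E'
import numpy as np, cv2
from scipy.spatial.transform import Rotation as R
from workcell import *
def rot(q): return R.from_quat([q[1],q[2],q[3],q[0]])
def w(f,p): return rot(f["orientation"]).apply(p)+np.array(f["position"])
np.set_printoptions(precision=4,suppress=True)
E
python3 - <<'E'
from h import *
fs=[]
for c in ["scene","side"]:
    f=grab_frame(c); fs.append(f["img"])
    print(c,f["position"],f["fx"],f["dist"])
    for l in ["cup_grip","cup","plinth","plinth_top","block"]:
        for d in pinpoint(c,l)[:3]: print(l,round(d["score"],2),w(f,d["at"]))
    for l in ["bail0","tennis_center","watch"]:
        for d in pinpoint(c,l)[:2]: print(l,round(d["score"],2),w(f,d["at"]))
cv2.imwrite("pics/a.png",fs[0]);cv2.imwrite("pics/b.png",fs[1])
s=get_state();print(s)
E
```

```text
scene [ 1.1    -0.4133  0.7593] 384.03951799636104 [-0.0685  0.      0.      0.      0.    ]
cup_grip 0.72 [0.6096 0.1331 0.1454]
cup 0.6 [0.6107 0.1343 0.079 ]
cup 0.24 [ 0.4618  0.3245 -0.0037]
plinth 0.92 [ 0.3338 -0.1276  0.0015]
plinth 0.72 [ 0.352   0.0632 -0.0042]
plinth 0.71 [ 0.5144 -0.1668  0.0002]
plinth_top 0.92 [ 0.7028 -0.2606  0.0871]
plinth_top 0.84 [ 0.3356 -0.129   0.0918]
plinth_top 0.66 [ 0.752  -0.0842  0.0004]
block 0.73 [ 0.6064  0.1338 -0.0063]
bail0 0.64 [ 0.4843 -0.3509 -0.0021]
bail0 0.48 [ 0.4579  0.3251 -0.0017]
tennis_center 0.8 [0.7865 0.1287 0.0299]
tennis_center 0.16 [ 0.5134 -0.1684  0.0002]
watch 0.85 [ 0.7525 -0.083  -0.0002]
side [0.0276 0.5711 1.0017] 470.26634841135893 [-0.1313  0.      0.      0.      0.    ]
cup_grip 0.72 [0.609  0.136  0.1457]
cup 0.75 [0.6046 0.1359 0.0748]
plinth 0.89 [ 0.513  -0.1681 -0.0012]
plinth 0.82 [ 0.7007 -0.2548 -0.0017]
plinth 0.76 [ 0.3501  0.0699 -0.0077]
plinth_top 0.92 [ 0.3335 -0.1185  0.0941]
plinth_top 0.88 [0.349  0.0703 0.0888]
plinth_top 0.69 [ 0.518  -0.169   0.0881]
block 0.66 [0.603  0.1398 0.0006]
bail0 0.64 [ 0.4821 -0.3488  0.0025]
bail0 0.51 [0.4564 0.3271 0.0011]
tennis_center 0.76 [0.7819 0.1351 0.0351]
watch 0.79 [ 0.7485 -0.0763  0.0014]
{'t': 0.9, 'joints': array([ 1.0565,  0.4261,  0.0739,  1.606 , -0.0341,  1.1108, -0.0671]), 'joint_velocities': array([-0.0002, -0.0006, -0.0008, -0.0002,  0.0004,  0.0009, -0.0003]), 'effort': array([  0.0013, -94.9514,   3.7563, -46.3897,   0.0188,   0.0024,
         0.    ]), 'eef_pos': array([ 0.2408, -0.6306,  0.2313]), 'eef_rot': array([0.    , 0.9834, 0.1814, 0.    ]), 'ft_force': array([-0.3255, -0.4201,  0.4483]), 'wrist_torque': array([-0.0211,  0.03  , -0.002 ]), 'grasp_force': 0.0, 'opening': 0.9993168918109568}
```

View pics/a.png

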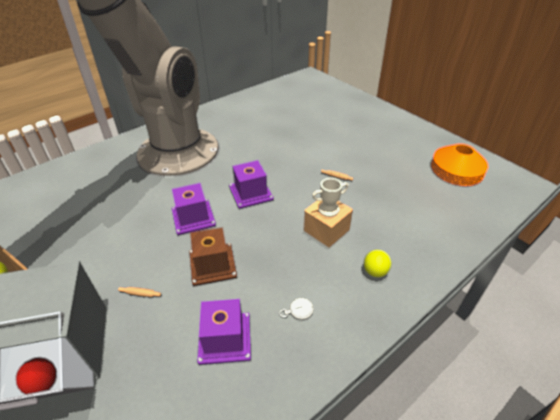

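View pics/b.png

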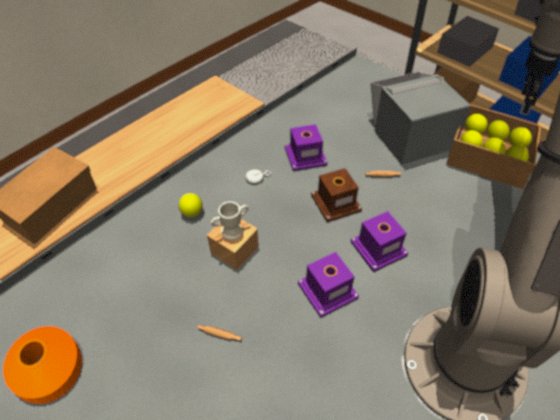

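The scene view shows the brown plinth at about (212,255), the cup in its block at (330,205), three purple look-alikes, and the tennis ball, watch and bails lying clear. The side view agrees, so the plinth is at about (0.515, -0.168) and the cup at (0.608, 0.135).

Call:
jog_arm(
  rows=[0,0,-0.04,0,0,0,1,0.03,-0.03,-0.07,0,0,0,1,0.616,-0.584,-0.13,0,0,0,1,0.616,-0.584,-0.13,0,0,0,1,0.616,-0.584,-0.13,0,0,0,1,0.616,-0.584,-0.13,0,0,0,1,0.616,-0.584,-0.13,0,0,0,1,0.616,-0.584,-0.13,0,0,0,1,0.616,-0.584,-0.13,0,0,0,1,0.616,-0.584,-0.13,0,0,0,1,0.616,-0.584,-0.13,0,0,0,1,0.616,-0.584,-0.13,0,0,0,1],
  newtons=20,
)

```text
t: 1.9
eef_pos: [0.4351, -0.2233, 0.3295]
eef_rot: [0.0, 0.983, 0.181, 0.0]
ft_force: [2.0, -1.0, 1.5]
opening: 1.0
grasp_force: 0.0
```

```bash
cat >> h.py <<'E'
def go(p,yaw=None):
    "shift/turn in tool axes to TCP world p; yaw = turn about tool z of tool-y azimuth"
    s=get_state(); r=rot(s["eef_rot"])
    print("t",s["t"],"tcp",s["eef_pos"],"j",s["joints"],"y az",np.degrees(np.arctan2(*r.apply([0,1,0])[1::-1])),"z",r.apply([0,0,1]),"F",s["ft_force"],"T",s["wrist_torque"],"op",s["opening"],s["grasp_force"])
    print("shift",r.inv().apply(np.array(p)-s["eef_pos"]))
E
python3 -c "
from h import *
go([.608,.135,.36])"
```

```text
t 1.9 tcp [ 0.4351 -0.2233  0.3295] j [ 0.5568  0.0488 -0.2219  1.8713  0.0117  1.2219 -0.8751] y az -69.11321756091365 z [ 0.0006 -0.0005 -1.    ] F [ 1.9975 -1.0398  1.452 ] T [-0.0421 -0.0574  0.0102] op 0.9997777286580934 0.0
shift [ 0.2893 -0.2731 -0.0306]
```

Call:
jog_arm(
  rows=[0.28,-0.265,-0.03,0,0,0,1,0.28,-0.265,-0.03,0,0,0,1,0.28,-0.265,-0.03,0,0,0,1,0.28,-0.265,-0.03,0,0,0,1,0.28,-0.265,-0.03,0,0,0,1,0.28,-0.265,-0.03,0,0,0,1,0.28,-0.265,-0.03,0,0,0,1,0.28,-0.265,-0.03,0,0,0,1,0.28,-0.265,-0.03,0,0,0,1,0.28,-0.265,-0.03,0,0,0,1,0.28,-0.265,-0.03,0,0,0,1],
)

```text
t: 2.82
eef_pos: [0.6023, 0.1266, 0.3587]
eef_rot: [-0.001, 0.983, 0.184, -0.0]
ft_force: [-0.2, 0.3, 0.3]
opening: 0.998
grasp_force: 0.0
```

Run:
```python
from h import *
go([.608,.135,.36])
f=grab_frame("wrist"); cv2.imwrite("pics/c.png",f["img"])
print(f["position"],rot(f["orientation"]).as_matrix(),f["fx"],f["cx"],f["cy"],f["dist"])
for l in ["cup_grip","cup","block"]:
    for d in pinpoint("wrist",l)[:2]: print(l,d["score"],w(f,d["at"]))
for d in look_for("wrist","cup")[:1]: print(d["score"],w(f,d["at"]))
m=silhouettes("wrist","cup")[0]["mask"]
# project mask on rim-ish plane z=.14
ys,xs=np.nonzero(m); K=np.array([[f["fx"],0,f["cx"]],[0,f["fy"],f["cy"]],[0,0,1]])
n=cv2.undistortPoints(np.c_[xs,ys].astype(float)[:,None],K,np.array(f["dist"]))[:,0]
d=rot(f["orientation"]).apply(np.c_[n,np.ones(len(n))]); P=np.array(f["position"])+d*((.140-f["position"][2])/d[:,2])[:,None]
c=P[:,:2].mean(0); u,s,v=np.linalg.svd(P[:,:2]-c,full_matrices=False); print("c",c,"axis",v[0],np.degrees(np.arctan2(v[0,1],v[0,0])),s,[np.ptp((P[:,:2]-c)@k) for k in v])
```

```text
t 2.8167 tcp [0.6023 0.1266 0.3587] j [ 0.0828  0.2826 -0.4968  1.5549  0.135   1.3384 -1.6294] y az -68.80708340031195 z [-0.0005  0.0019 -1.    ] F [-0.2157  0.3066  0.3375] T [0.0143 0.0128 0.0172] op 0.9983307301266618 0.0
shift [ 0.0084 -0.0058 -0.0013]
[0.6701 0.1531 0.5007] [[ 0.3607 -0.8929 -0.2695]
 [-0.9327 -0.3463 -0.1012]
 [-0.0029  0.2878 -0.9577]] 365.15135717589015 278.2733654186451 207.85493767529098 [-0.0547  0.      0.      0.      0.    ]
cup_grip 0.95 [0.6049 0.1373 0.1392]
cup 0.6 [0.6102 0.1361 0.0806]
block 0.63 [0.6051 0.1386 0.0017]
0.66 [0.6066 0.1336 0.1383]
c [0.6059 0.1368] axis [-0.4229 -0.9062] -115.01932795269478 [1.0511 0.7949] [np.float64(0.09758634282594726), np.float64(0.061066048060154046)]
```

View pics/c.png

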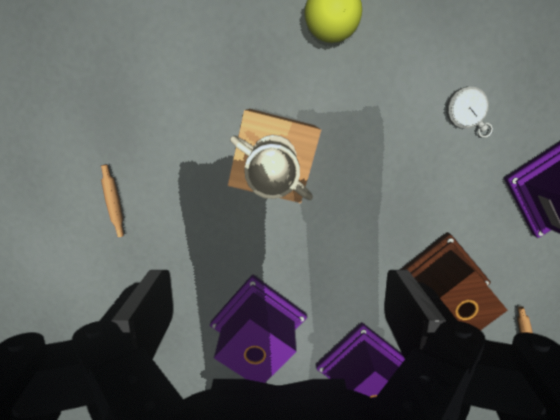

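The wrist view shows the cup from above at about (272,168). Its handles run from (236,140) to (308,194), which puts the handle axis at about 75° azimuth. Clockwise turning lowers joint 7, so I'll wind the wrist the other way (counter-clockwise) before gripping.

Call:
jog_arm(
  rows=[0.005,-0.006,0,0,0,-1.35,1,0.005,-0.006,0,0,0,-1.35,1,0.005,-0.006,0,0,0,-1.35,1,0.005,-0.006,0,0,0,-1.35,1,0.005,-0.006,0,0,0,-1.35,1,0.005,-0.006,0,0,0,-1.35,1,0.005,-0.006,0,0,0,-1.35,1,0.005,-0.006,0,0,0,-1.35,1,0.005,-0.006,0,0,0,-1.35,1,0.005,-0.006,0,0,0,-1.35,1,0.005,-0.006,0,0,0,-1.35,1,0.005,-0.006,0,0,0,-1.35,1],
)

```text
t: 4.12
eef_pos: [0.6043, 0.1285, 0.3592]
eef_rot: [0.0, 0.653, 0.757, -0.0]
ft_force: [-0.3, -0.9, 0.9]
opening: 1.0
grasp_force: 0.0
```

Call:
jog_arm(
  rows=[0,0,0,0,0,-1.35,1,0,0,0,0,0,-1.35,1,0,0,0,0,0,-1.35,1,0,0,0,0,0,-1.35,1,0,0,0,0,0,-1.35,1,0,0,0,0,0,-1.35,1,0,0,0,0,0,-1.35,1,0,0,0,0,0,-1.35,1,0,0,0,0,0,-1.35,1,0,0,0,0,0,-1.35,1,0,0,0,0,0,-1.35,1,0,0,0,0,0,-1.35,1],
)

```text
t: 5.12
eef_pos: [0.6043, 0.1288, 0.359]
eef_rot: [-0.0, 0.038, 0.999, -0.0]
ft_force: [0.7, 0.7, -0.2]
opening: 1.0
grasp_force: 0.0
```

Run:
```python
from h import *
go([.607,.136,.30])
f=grab_frame("wrist"); cv2.imwrite("pics/d.png",f["img"])
for l in ["cup_grip","cup"]:
    for d in pinpoint("wrist",l)[:2]: print(l,d["score"],w(f,d["at"]))
```

```text
t 5.1167 tcp [0.6043 0.1288 0.359 ] j [ 0.4022  0.386  -0.9601  1.5306  0.3191  1.3915  0.914 ] y az 85.62833861767466 z [-0.     -0.0002 -1.    ] F [ 0.7355  0.7192 -0.1812] T [-0.0322 -0.0392 -0.0087] op 0.9997152479072833 0.0
shift [-0.0021  0.0074  0.059 ]
cup_grip 0.87 [0.61   0.1363 0.1421]
cup 0.77 [0.607  0.1338 0.0811]
cup 0.37 [ 0.5117 -0.1712  0.0862]
```

View pics/d.png

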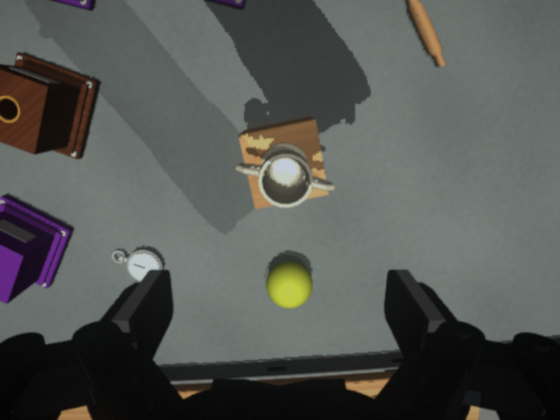

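The second wrist view shows the cup at (286,178) with its handles from (240,168) to (331,186), which confirms 74.4°. I'll turn another 79° counter-clockwise and come down to z = 0.30.

Call:
jog_arm(
  rows=[-0.003,0.0075,0.06,0,0,-1.375,1,-0.003,0.0075,0.06,0,0,-1.375,1,-0.003,0.0075,0.06,0,0,-1.375,1,-0.003,0.0075,0.06,0,0,-1.375,1,-0.003,0.0075,0.06,0,0,-1.375,1,-0.003,0.0075,0.06,0,0,-1.375,1,-0.003,0.0075,0.06,0,0,-1.375,1,-0.003,0.0075,0.06,0,0,-1.375,1,-0.003,0.0075,0.06,0,0,-1.375,1,-0.003,0.0075,0.06,0,0,-1.375,1,-0.003,0.0075,0.06,0,0,-1.375,1,-0.003,0.0075,0.06,0,0,-1.375,1],
)

```text
t: 6.27
eef_pos: [0.6079, 0.1367, 0.2989]
eef_rot: [-0.0, -0.606, 0.796, -0.0]
ft_force: [0.6, -0.1, -0.2]
opening: 0.993
grasp_force: 0.0
```

Run:
```python
from h import *
go([.608,.136,.123])
f=grab_frame("wrist"); cv2.imwrite("pics/e.png",f["img"])
for l in ["cup_grip","cup"]:
    for d in pinpoint("wrist",l)[:1]: print(l,d["score"],w(f,d["at"]))
```

```text
t 6.2667 tcp [0.6079 0.1367 0.2989] j [ 0.504   0.5299 -1.1757  1.5973  0.4983  1.352   2.1373] y az 164.5312791382597 z [-0.0002 -0.0002 -1.    ] F [ 0.6233 -0.0512 -0.2468] T [0.0319 0.0031 0.0202] op 0.9932046532668124 0.0
shift [ 0.0006 -0.0003  0.1759]
cup_grip 0.74 [0.6081 0.1349 0.1422]
cup 0.58 [0.6082 0.1353 0.0824]
```

Call:
jog_arm(
  rows=[0.001,0,0.035,0,0,0,1,0.001,0,0.07,0,0,0,1,0.001,0,0.1,0,0,0,1,0.001,0,0.12,0,0,0,1,0.001,0,0.14,0,0,0,1,0.001,0,0.155,0,0,0,1,0.001,0,0.165,0,0,0,1,0.001,0,0.175,0,0,0,1,0.001,0,0.175,0,0,0,1,0.001,0,0.175,0,0,0,1],
)

```text
t: 7.25
eef_pos: [0.6078, 0.136, 0.1243]
eef_rot: [0.0, -0.604, 0.797, 0.0]
ft_force: [-0.8, -0.6, 0.2]
opening: 1.004
grasp_force: 0.0
```

Call:
jog_arm(
  rows=[0,0,0,0,0,0,0.25,0,0,0,0,0,0,0.1,0,0,0,0,0,0,-0.1,0,0,0,0,0,0,-0.3,0,0,0,0,0,0,-1,0,0,0,0,0,0,-1,0,0,0,0,0,0,-1,0,0,0,0,0,0,-1],
  newtons=25,
)

```text
t: 7.92
eef_pos: [0.6079, 0.1361, 0.1248]
eef_rot: [0.0, -0.604, 0.797, -0.0]
ft_force: [-2.4, -0.2, 7.4]
opening: 0.601
grasp_force: 29.0
```

Run:
```python
from h import *
go([.608,.136,.123])
f=grab_frame("side"); cv2.imwrite("pics/f.png",cv2.resize(f["img"][150:290,130:330],None,fx=3,fy=3))
```

```text
t 7.9167 tcp [0.6079 0.1361 0.1248] j [ 0.4239  0.6862 -1.0526  1.7743  0.671   1.0879  2.0045] y az 164.37197790603372 z [ 0.0009  0.0001 -1.    ] F [-2.3688 -0.2238  7.3838] T [-0.1727  0.3521 -0.0062] op 0.6010976507532769 28.95744190592211
shift [ 0.     -0.0002  0.0018]
```

View pics/f.png

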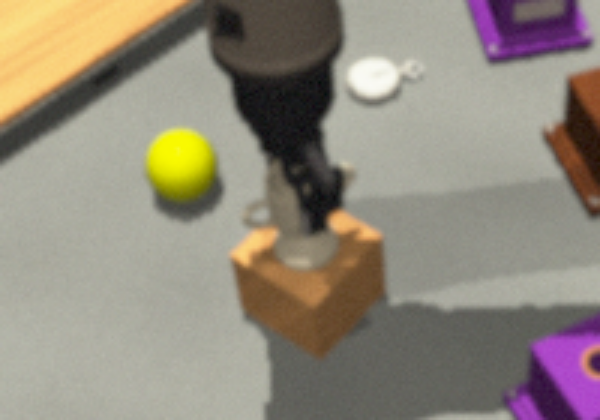

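The crop shows the fingers around the bowl with the handles free, and the foot resting on the block. The 0.60 opening is about 52 mm, which matches the bowl. Lifting straight up.

Call:
jog_arm(
  rows=[0,0,-0.005,0,0,0,-1,0,0,-0.015,0,0,0,-1,0,0,-0.03,0,0,0,-1,0,0,-0.05,0,0,0,-1,0,0,-0.07,0,0,0,-1,0,0,-0.09,0,0,0,-1,0,0,-0.11,0,0,0,-1,0,0,-0.13,0,0,0,-1,0,0,-0.145,0,0,0,-1,0,0,-0.15,0,0,0,-1,0,0,-0.15,0,0,0,-1],
)

```text
t: 8.88
eef_pos: [0.608, 0.1361, 0.2756]
eef_rot: [0.001, -0.604, 0.797, -0.001]
ft_force: [0.5, -0.3, -2.4]
opening: 0.601
grasp_force: 28.5
```

Run:
```python
from h import *
go([.515,-.168,.275])
for c in ["scene","side","wrist"]:
    f=grab_frame(c)
    for l in ["cup_tip","plinth_top","cup"]:
        for d in pinpoint(c,l)[:4]: 
            print(c,l,d["score"],w(f,d["at"]))
    cv2.imwrite(f"pics/g_{c}.png",f["img"])
```

```text
t 8.8833 tcp [0.608  0.1361 0.2756] j [ 0.4893  0.5361 -1.1444  1.6291  0.5041  1.305   2.1304] y az 164.3692460765655 z [ 0.0021  0.0001 -1.    ] F [ 0.4501 -0.3105 -2.4163] T [ 0.0317 -0.0071  0.0145] op 0.6013784231272066 28.53481295961444
shift [0.3179 0.0076 0.0004]
scene cup_tip 0.72 [0.6086 0.1326 0.1637]
scene plinth_top 0.9 [ 0.511  -0.1737  0.0873]
scene plinth_top 0.76 [ 0.3378 -0.1298  0.0941]
scene plinth_top 0.73 [ 0.701  -0.2579  0.0903]
scene plinth_top 0.56 [0.349  0.0633 0.0916]
scene cup 0.73 [0.6085 0.1341 0.2293]
side cup_tip 0.74 [0.6043 0.1397 0.1588]
side plinth_top 0.96 [ 0.7032 -0.2595  0.0875]
side plinth_top 0.77 [ 0.5173 -0.1757  0.0859]
side plinth_top 0.76 [0.348  0.071  0.0855]
side plinth_top 0.56 [ 0.3321 -0.1185  0.092 ]
side cup 0.69 [0.6053 0.1345 0.224 ]
side cup 0.28 [ 0.6051  0.1387 -0.0007]
wrist cup_tip 0.67 [0.6073 0.1387 0.2897]
wrist plinth_top 0.57 [0.3497 0.0657 0.0885]
wrist cup 0.66 [0.6067 0.135  0.2298]
```

View pics/g_side.png

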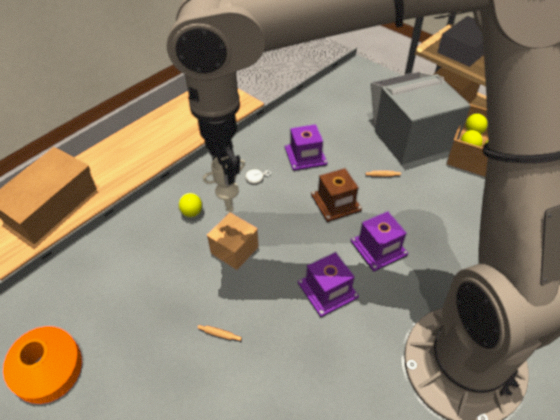

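The side view shows the cup held upright at (228,185) and clear of the block. Now I'll carry it over to the brown plinth at (340,185), turning about 1 rad clockwise on the way.

Call:
jog_arm(
  rows=[0.015,0,0,0,0,0.04,-1,0.04,0.001,0,0,0,0.12,-1,0.07,0.002,0,0,0,0.21,-1,0.105,0.0025,0,0,0,0.32,-1,0.14,0.003,0,0,0,0.43,-1,0.175,0.004,0,0,0,0.54,-1,0.21,0.005,0,0,0,0.65,-1,0.245,0.005,0,0,0,0.76,-1,0.275,0.006,0,0,0,0.86,-1,0.3,0.0065,0,0,0,0.93,-1,0.315,0.007,0,0,0,0.95,-1,0.3205,0.007,0,0,0,0.95,-1],
)

```text
t: 10.48
eef_pos: [0.5138, -0.1733, 0.2739]
eef_rot: [-0.0, -0.172, 0.985, -0.0]
ft_force: [0.3, 0.0, -3.3]
opening: 0.601
grasp_force: 28.2
```

Call:
jog_arm(
  rows=[0,0,0.02,0,0,0,-1,0,0,0.04,0,0,0,-1,0,0,0.05,0,0,0,-1,0,0,0.055,0,0,0,-1,0,0,0.055,0,0,0,-1,0,0,0.055,0,0,0,-1],
)

```text
t: 10.98
eef_pos: [0.5151, -0.1703, 0.2195]
eef_rot: [0.0, -0.174, 0.985, 0.0]
ft_force: [-0.4, 0.2, -2.1]
opening: 0.601
grasp_force: 28.2
```

Run:
```python
from h import *
go([.515,-.17,.22])
for c in ["scene","side"]:
    f=grab_frame(c)
    for l in ["cup_tip","plinth_top","cup","cup_grip"]:
        for d in pinpoint(c,l)[:4]: 
            p=w(f,d["at"])
            if np.hypot(p[0]-.515,p[1]+.17)<.04: print(c,l,d["score"],p)
    K=np.array([[f["fx"],0,f["cx"]],[0,f["fy"],f["cy"]],[0,0,1]])
    r=rot(f["orientation"]); q=r.inv().apply(np.array([[.515,-.17,.1]])-f["position"])
    u=cv2.projectPoints(q,np.zeros(3),np.zeros(3),K,np.array(f["dist"]))[0].ravel(); print(c,u)
    a,b=int(u[0])-35,int(u[1])-40
    im=cv2.resize(f["img"][b:b+75,a:a+50],None,fx=8,fy=8,interpolation=cv2.INTER_CUBIC); print(a,b)
    cv2.imwrite(f"pics/h_{c}.png",im)
a,b=[cv2.imread(f"pics/h_{c}.png") for c in("scene","side")]
cv2.imwrite("pics/h.png",np.hstack([a,b]))
```

```text
t 10.9833 tcp [ 0.5151 -0.1703  0.2195] j [ 0.9831  0.3588 -0.9499  1.8731  0.3299  1.0767  1.8243] y az 110.03814564997528 z [ 0.0005  0.0004 -1.    ] F [-0.3564  0.1933 -2.0746] T [ 0.024  -0.0708  0.0195] op 0.6013858194487253 28.208800439424806
shift [ 0.      0.0003 -0.0005]
scene cup_tip 0.66 [ 0.5135 -0.1708  0.1106]
scene plinth_top 0.77 [ 0.5127 -0.1725  0.0882]
scene cup 0.65 [ 0.5175 -0.1731  0.1739]
scene cup_grip 0.57 [ 0.5164 -0.171   0.2382]
scene [207.6882 237.9693]
172 197
side cup_tip 0.74 [ 0.5124 -0.1672  0.1041]
side plinth_top 0.65 [ 0.5165 -0.1682  0.0904]
side cup_grip 0.91 [ 0.5194 -0.1689  0.242 ]
side [338.7213 177.6345]
303 137
```

View pics/h.png

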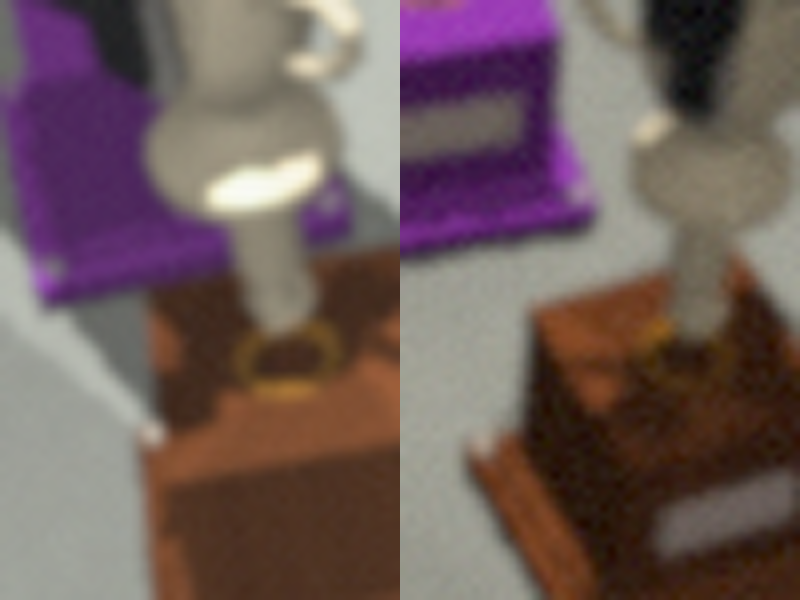

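The crops show the spigot tip just over the brass ring in both views: about (280,312) against ring centre (291,357) in the scene half, and about (702,322) against (690,347) in the side half. I'll work out the lateral offset numerically.

Run:
```python
from h import *
from scipy.optimize import least_squares
# subpixel spigot axis & ring per camera
for c,(a,b) in {"scene":(172,197),"side":(303,137)}.items():
    f=grab_frame(c); im=f["img"][b:b+75,a:a+50].astype(int)
    K=np.array([[f["fx"],0,f["cx"]],[0,f["fy"],f["cy"]],[0,0,1]]); r=rot(f["orientation"])
    def proj(P): return cv2.projectPoints(r.inv().apply(np.atleast_2d(P)-f["position"]),np.zeros(3),np.zeros(3),K,np.array(f["dist"]))[0][:,0]
    def back(u,z):
        n=cv2.undistortPoints(np.array([[u]],float),K,np.array(f["dist"])).ravel()
        d=r.apply([*n,1]); return f["position"]+d*(z-f["position"][2])/d[2]
    # spigot: low saturation, bright
    sat=im.max(2)-im.min(2); g=im.mean(2)
    off=[]
    tz=get_state()["eef_pos"][2]-.1128
    for z in np.arange(tz+.012,tz+.046,.003):
        u=proj([.515,-.17,z])[0]; y=int(round(u[1]))-b; x0=u[0]-a
        xs=np.arange(50); row=(255-2.5*sat[y])*0+ (sat[y]<28)*(g[y]>70); k=row*(abs(xs-x0)<9)
        if k.sum()>3: off.append((round(float((xs*k).sum()/k.sum()-x0),2),int(k.sum())))
    print(c,"spigot x offset px vs (.515,-.17)",off)
    ye=(im[...,2]-im[...,0]>75)&(im[...,1]-im[...,0]>35)&(im[...,1]>0.55*im[...,2])
    u0=proj([.515,-.17,.09])[0]
    Y,X=np.nonzero(ye); k=np.hypot(X+a-u0[0],Y+b-u0[1])<11; X,Y=X[k],Y[k]
    print("ring px",len(X),"x",X.min(),X.max(),"y",Y.min(),Y.max(),"proj centre",u0-[a,b])
    P=np.array([back((x+a,y+b),.09) for x,y in zip(X,Y)])[:,:2]
    s=least_squares(lambda p:np.hypot(*(P-p[:2]).T)-p[2],[.515,-.17,.0135],loss="soft_l1",f_scale=.001); print("ring fit",s.x,"rms",np.sqrt(np.mean(s.fun**2)))
    for nm,(x,y),z in {"scene":[("ring",(291,357),.09),("tip",(280,310),tz)],"side":[("ring",(290,347),.09),("tip",(302,320),tz)]}[c]:
        print(nm,back((a+(x+.5)/8-.5,b+(y+.5)/8-.5),z))
    # scale
    print("px/mm x,y",proj([.516,-.17,.09])[0]-u0,proj([.515,-.169,.09])[0]-u0)
f=grab_frame("wrist"); print([ (d["score"],w(f,d["at"])) for d in pinpoint("wrist","plinth_top")])
```

```text
scene spigot x offset px vs (.515,-.17) [(-1.08, 8), (-0.9, 8), (-1.22, 9), (-1.53, 10), (-0.84, 11), (1.34, 15), (1.53, 15), (-0.78, 10), (-1.59, 10), (-2.9, 13), (-0.87, 6), (1.48, 12)]
ring px 22 x 32 40 y 47 50 proj centre [36.2799 43.85  ]
ring fit [ 0.5193 -0.1736  0.0108] rms 0.0020758495832087945
ring [ 0.5154 -0.1712  0.09  ]
tip [ 0.5116 -0.17    0.1063]
px/mm x,y [0.2191 0.2447] [ 0.3646 -0.1984]
side spigot x offset px vs (.515,-.17) [(1.88, 5), (2.58, 4), (0.28, 5), (-1.77, 13), (-1.87, 13), (-1.75, 14), (-1.05, 16), (0.51, 17), (0.37, 18), (0.27, 16), (0.17, 16), (-1.63, 10)]
ring px 12 x 29 33 y 40 43 proj centre [35.3976 43.231 ]
ring fit [ 0.4207 -0.1678  0.1072] rms 0.002020541063345317
ring [ 0.5149 -0.1716  0.09  ]
tip [ 0.511  -0.1709  0.1062]
px/mm x,y [-0.292  -0.1831] [-0.2318  0.1971]
[(0.88, array([ 0.5156, -0.1695,  0.0892]))]
```

```bash
python3 - <<'E'
from h import *
from scipy.optimize import least_squares
obs={"scene":((172,197),(243,160),(280,310),(291,357)),"side":((303,137),(311,178),(302,320),(290,347))}
C=[]
for c in obs:
    f=grab_frame(c);K=np.array([[f["fx"],0,f["cx"]],[0,f["fy"],f["cy"]],[0,0,1]]); r=rot(f["orientation"])
    C.append((f,K,r,[np.array(obs[c][0])+(np.array(p)+.5)/8-.5 for p in obs[c][1:]]))
def proj(k,P):
    f,K,r,_=C[k]; return cv2.projectPoints(r.inv().apply(np.atleast_2d(P)-f["position"]),np.zeros(3),np.zeros(3),K,np.array(f["dist"]))[0][0,0]
for i,n in enumerate(["foot","tip","ring"]):
    s=least_squares(lambda P:np.r_[proj(0,P)-C[0][3][i],proj(1,P)-C[1][3][i]],[.515,-.17,.1],x_scale=.01)
    print(n,s.x,s.fun)
E
python3 - <<'E'
import cv2,numpy as np
a,b=[cv2.imread(f"pics/h_{c}.png") for c in("scene","side")]
E
```

```text
foot [ 0.5136 -0.1717  0.1694] [ 0.4153  0.0962  0.4727 -0.1483]
tip [ 0.5112 -0.1703  0.1063] [-0.1846 -0.0397 -0.2072  0.0604]
ring [ 0.5151 -0.1713  0.0899] [-0.1197 -0.0251 -0.1347  0.0383]
```

Call:
jog_arm(
  rows=[0,-0.001,0,0,-0.015,0,-1,0,-0.002,0,0,-0.033,0,-1,0,-0.002,0,0,-0.033,0,-1,0,-0.002,0,0,-0.033,0,-1],
)

```text
t: 12.12
eef_pos: [0.5149, -0.1733, 0.219]
eef_rot: [0.016, -0.173, 0.985, 0.003]
ft_force: [-0.2, 0.5, -2.1]
opening: 0.6
grasp_force: 28.2
```

Run:
```python
from h import *
go([.515,-.17,.22])
ims=[]
for c,(a,b) in {"scene":(172,197),"side":(303,137)}.items():
    f=grab_frame(c); ims.append(cv2.resize(f["img"][b:b+75,a:a+50],None,fx=8,fy=8,interpolation=cv2.INTER_CUBIC))
    K=np.array([[f["fx"],0,f["cx"]],[0,f["fy"],f["cy"]],[0,0,1]]);r=rot(f["orientation"])
    def P(p):
        q=cv2.projectPoints(r.inv().apply(np.atleast_2d(p)-f["position"]),np.zeros(3),np.zeros(3),K,np.array(f["dist"]))[0][:,0]
        return ((q-[a,b]+.5)*8-.5)
    t=np.linspace(0,2*np.pi,60); cs=np.c_[np.cos(t),np.sin(t)]
    def circ(rad,z): return np.c_[np.array([.5151,-.1713])+rad*cs,np.full(60,z)]
    tz=.1065
    for q in (P(circ(.0115,.09)),P(circ(.0098,tz)),P(circ(.027,tz+.066))): cv2.polylines(ims[-1],[np.round(q).astype(int)],True,(0,255,0),1)
    e=.0098
    cv2.imwrite("pics/i.png",ims[-1])
cv2.imwrite("pics/i.png",np.hstack(ims))
```

```text
t 12.1167 tcp [ 0.5149 -0.1733  0.219 ] j [ 1.0144  0.3466 -0.9592  1.8902  0.3127  1.0377  1.848 ] y az 109.89292015542544 z [ 0.0311  0.011  -0.9995] F [-0.1568  0.4529 -2.0992] T [-0.0205  0.0387  0.0261] op 0.5995642676157957 28.227720347411775
shift [-0.0013  0.003  -0.0009]
```

View pics/i.png

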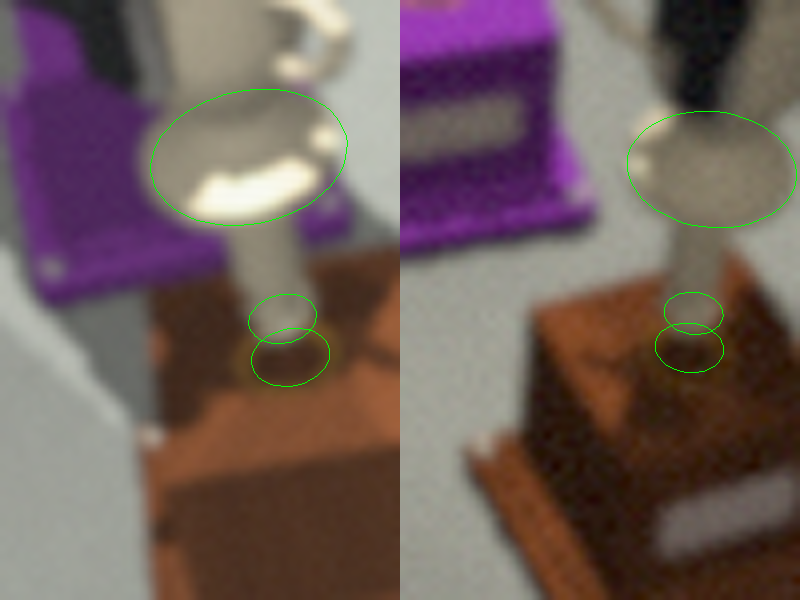

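The overlay with the model circles shows the tip on its predicted ellipse over the bore in both views, with the foot within about 1 px. Lowering carefully into the mouth.

Call:
jog_arm(
  rows=[0.0002,0,0.006,0,0,0,-1,0.0004,0,0.012,0,0,0,-1,0.0005,0,0.016,0,0,0,-1,0.0006,0,0.018,0,0,0,-1,0.0006,0,0.019,0,0,0,-1,0.0007,0,0.02,0,0,0,-1,0.0007,0,0.02,0,0,0,-1],
)

```text
t: 12.8
eef_pos: [0.5152, -0.1727, 0.1988]
eef_rot: [0.016, -0.173, 0.985, 0.003]
ft_force: [0.3, -0.5, -2.6]
opening: 0.604
grasp_force: 28.2
```

```bash
python3 -c "
from h import *
go([.515,-.1733,.17])"
```

```text
t 12.8 tcp [ 0.5152 -0.1727  0.1988] j [ 0.9971  0.3706 -0.9458  1.911   0.3388  1.0028  1.8256] y az 109.95411992625608 z [ 0.0309  0.0115 -0.9995] F [ 0.2741 -0.5089 -2.612 ] T [0.0418 0.0023 0.0019] op 0.604217917487741 28.21054262582976
shift [ 0.0014 -0.0005  0.0288]
```

Call:
jog_arm(
  rows=[0.0001,0,0.002,0,0,0,-1,0.0001,0,0.004,0,0,0,-1,0.0002,0,0.006,0,0,0,-1,0.0003,0,0.008,0,0,0,-1,0.0003,0,0.01,0,0,0,-1,0.0004,0,0.012,0,0,0,-1,0.0004,0,0.012,0,0,0,-1],
)

```text
t: 13.38
eef_pos: [0.515, -0.1728, 0.1865]
eef_rot: [0.016, -0.173, 0.985, 0.003]
ft_force: [-0.3, 0.3, -2.0]
opening: 0.599
grasp_force: 28.2
```

```bash
python3 -c "
from h import *
go([.515,-.1733,.17])"
```

```text
t 13.3833 tcp [ 0.515  -0.1728  0.1865] j [ 0.9869  0.3853 -0.9368  1.9235  0.3552  0.9817  1.8117] y az 109.94832597429442 z [ 0.0306  0.0115 -0.9995] F [-0.3087  0.3222 -1.9819] T [ 0.0213  0.1545 -0.0154] op 0.5992461685262417 28.248090394841938
shift [ 0.0008 -0.0005  0.0165]
```

Call:
jog_arm(
  rows=[0.0007,0,0.002,0,0,0,-1,0.0008,0,0.004,0,0,0,-1,0.0009,0,0.006,0,0,0,-1,0.001,0,0.008,0,0,0,-1,0.001,0,0.01,0,0,0,-1,0.0011,0,0.012,0,0,0,-1,0.0012,0,0.014,0,0,0,-1,0.0012,0,0.014,0,0,0,-1],
)

```text
t: 14.05
eef_pos: [0.5143, -0.173, 0.1725]
eef_rot: [0.016, -0.173, 0.985, 0.003]
ft_force: [0.9, -0.7, -2.4]
opening: 0.602
grasp_force: 28.2
```

```bash
python3 -c "
from h import *
go([.515,-.1733,.17])"
```

```text
t 14.05 tcp [ 0.5143 -0.173   0.1725] j [ 0.9762  0.4015 -0.9261  1.9381  0.374   0.9569  1.7963] y az 109.94715618432683 z [ 0.0306  0.0115 -0.9995] F [ 0.8744 -0.6529 -2.4145] T [-0.0077  0.0881 -0.0271] op 0.6024115535099616 28.225046226195047
shift [-0.0005 -0.0005  0.0025]
```

Call:
jog_arm(
  rows=[0.0001,0,0.003,0,0,0,-1,0.0002,0,0.006,0,0,0,-1,0.0003,0,0.009,0,0,0,-1,0.0004,0,0.012,0,0,0,-1,0.0005,0,0.015,0,0,0,-1,0.0006,0,0.018,0,0,0,-1,0.0006,0,0.02,0,0,0,-1,0.0006,0,0.02,0,0,0,-1],
)

```text
t: 14.72
eef_pos: [0.5144, -0.173, 0.1524]
eef_rot: [0.016, -0.173, 0.985, 0.003]
ft_force: [-0.9, 0.2, -1.3]
opening: 0.605
grasp_force: 28.2
```

```bash
python3 -c "
from h import *
go([.515,-.1733,.15])"
```

```text
t 14.7167 tcp [ 0.5144 -0.173   0.1524] j [ 0.9577  0.4268 -0.9088  1.9561  0.403   0.9227  1.7719] y az 109.9510974845671 z [ 0.0305  0.0116 -0.9995] F [-0.8654  0.2309 -1.3156] T [-0.0041  0.0835  0.019 ] op 0.6054081922591769 28.222898968401182
shift [-0.0004 -0.0005  0.0024]
```

Call:
jog_arm(
  rows=[0,0,0.001,0,0,0,-1,0,0,0.002,0,0,0,-1,0,0,0.003,0,0,0,-1,0,0,0.003,0,0,0,-1],
)

```text
t: 15.05
eef_pos: [0.5146, -0.173, 0.1498]
eef_rot: [0.016, -0.173, 0.985, 0.003]
ft_force: [-0.8, 0.5, -2.8]
opening: 0.601
grasp_force: 28.2
```

Call:
jog_arm(
  rows=[0,0,0.0005,0,0,0,-1,0,0,0.001,0,0,0,-1,0,0,0.001,0,0,0,-1],
)

```text
t: 15.3
eef_pos: [0.5147, -0.173, 0.1489]
eef_rot: [0.016, -0.173, 0.985, 0.003]
ft_force: [0.4, -0.8, -2.6]
opening: 0.596
grasp_force: 28.2
```

Call:
jog_arm(
  rows=[0,0,0.0005,0,0,0,-1,0,0,0.001,0,0,0,-1,0,0,0.001,0,0,0,-1],
)

```text
t: 15.55
eef_pos: [0.5147, -0.173, 0.1479]
eef_rot: [0.016, -0.173, 0.985, 0.003]
ft_force: [0.1, -0.5, -3.2]
opening: 0.6
grasp_force: 28.2
```

Call:
jog_arm(
  rows=[0,0,0.0005,0,0,0,-1,0,0,0.001,0,0,0,-1,0,0,0.001,0,0,0,-1],
)

```text
t: 15.8
eef_pos: [0.5147, -0.173, 0.1468]
eef_rot: [0.016, -0.173, 0.985, 0.003]
ft_force: [-0.0, 0.7, -2.2]
opening: 0.599
grasp_force: 28.2
```

Call:
jog_arm(
  rows=[0,0,0.0005,0,0,0,-1,0,0,0.001,0,0,0,-1,0,0,0.001,0,0,0,-1],
)

```text
t: 16.05
eef_pos: [0.5147, -0.1729, 0.1458]
eef_rot: [0.016, -0.173, 0.985, 0.003]
ft_force: [0.1, 0.0, -2.0]
opening: 0.604
grasp_force: 28.2
```

Call:
jog_arm(
  rows=[0,0,0.0005,0,0,0,-1,0,0,0.001,0,0,0,-1,0,0,0.001,0,0,0,-1],
)

```text
t: 16.3
eef_pos: [0.5148, -0.173, 0.1448]
eef_rot: [0.016, -0.173, 0.985, 0.003]
ft_force: [-0.7, -0.2, -1.8]
opening: 0.602
grasp_force: 28.3
```

Call:
jog_arm(
  rows=[0,0,0.0005,0,0,0,-1,0,0,0.001,0,0,0,-1,0,0,0.001,0,0,0,-1],
)

```text
t: 16.55
eef_pos: [0.5147, -0.173, 0.1438]
eef_rot: [0.016, -0.173, 0.985, 0.003]
ft_force: [0.4, -0.4, -1.8]
opening: 0.603
grasp_force: 28.3
```

Call:
jog_arm(
  rows=[0,0,0.0005,0,0,0,-1,0,0,0.001,0,0,0,-1,0,0,0.001,0,0,0,-1],
)

```text
t: 16.8
eef_pos: [0.5149, -0.173, 0.1429]
eef_rot: [0.016, -0.173, 0.985, 0.003]
ft_force: [-1.9, -1.3, -1.7]
opening: 0.597
grasp_force: 28.6
```

Call:
jog_arm(
  rows=[0,0,0.0005,0,0,0,-1,0,0,0.0005,0,0,0,-1],
)

```text
t: 16.97
eef_pos: [0.5152, -0.1728, 0.1427]
eef_rot: [0.016, -0.173, 0.985, 0.003]
ft_force: [-1.4, 0.1, 4.9]
opening: 0.601
grasp_force: 29.1
```

Call:
jog_arm(
  rows=[0,0,0.0005,0,0,0,-1,0,0,0.0005,0,0,0,-1],
)

```text
t: 17.13
eef_pos: [0.5155, -0.1728, 0.1426]
eef_rot: [0.017, -0.173, 0.985, 0.003]
ft_force: [-3.5, 0.7, 9.9]
opening: 0.601
grasp_force: 29.8
```

```bash
python3 -c "
from h import *
go([.515,-.1733,.15])"
```

```text
t 17.1333 tcp [ 0.5155 -0.1728  0.1426] j [ 0.9467  0.4401 -0.8992  1.9636  0.4191  0.905   1.7579] y az 109.9548481274093 z [ 0.032   0.011  -0.9994] F [-3.4902  0.7037  9.8799] T [0.2371 0.9247 0.0172] op 0.6012867691315438 29.805483837255622
shift [ 0.0004 -0.0004 -0.0074]
```

The tip has landed on the insert at TCP z 0.1427, so the foot is about 5.8 mm up. That is at the low end, well away from the jam zone. I'll ease the push and the side load.

Call:
jog_arm(
  rows=[0.0008,0,-0.0005,0,0,0,-1,0.0008,0,-0.0007,0,0,0,-1,0.0008,0,-0.0007,0,0,0,-1],
)

```text
t: 17.38
eef_pos: [0.5144, -0.1731, 0.1428]
eef_rot: [0.017, -0.173, 0.985, 0.003]
ft_force: [0.2, 0.9, 2.2]
opening: 0.601
grasp_force: 28.5
```

```bash
python3 -c "
from h import *
go([.515,-.1733,.15])"
```

```text
t 17.3833 tcp [ 0.5144 -0.1731  0.1428] j [ 0.9491  0.4387 -0.8999  1.965   0.4177  0.9049  1.76  ] y az 109.95145704536769 z [ 0.0316  0.0113 -0.9994] F [0.1704 0.8957 2.2439] T [ 0.1177  0.0631 -0.0091] op 0.6014855571523914 28.452304965060762
shift [-0.0008 -0.0004 -0.0072]
```

Call:
jog_arm(
  rows=[0,0,0.0001,0.0013,0,0.04,-1,0,0,0.0002,0.0026,0,0.08,-1,0,0,0.0003,0.004,0,0.12,-1,0,0,0.0004,0.0053,0,0.16,-1,0,0,0.0005,0.0066,0,0.2,-1,0,0,0.0006,0.008,0,0.24,-1],
)

```text
t: 17.88
eef_pos: [0.5144, -0.1727, 0.1421]
eef_rot: [0.017, -0.053, 0.998, 0.001]
ft_force: [-1.8, 2.6, 2.9]
opening: 0.599
grasp_force: 29.3
```

```bash
python3 -c "
from h import *
go([.515,-.1733,.15])"
```

```text
t 17.8833 tcp [ 0.5144 -0.1727  0.1421] j [ 0.9027  0.4179 -0.8424  1.9707  0.3909  0.8881  1.538 ] y az 96.0890291199738 z [ 0.0331  0.0039 -0.9994] F [-1.7841  2.5651  2.9335] T [0.8475 0.432  0.0913] op 0.5993677525631484 29.31259466756785
shift [-0.0008 -0.0006 -0.0078]
```

Call:
jog_arm(
  rows=[0.0003,0.0005,0.0001,0.0013,0,0.04,-1,0.0004,0.0005,0.0002,0.0026,0,0.08,-1,0.0004,0.0005,0.0003,0.004,0,0.12,-1,0.0004,0.0005,0.0004,0.0053,0,0.16,-1,0.0004,0.0005,0.0005,0.0066,0,0.2,-1,0.0004,0.0005,0.0006,0.008,0,0.24,-1,0.0004,0.0005,0.0007,0.0093,0,0.28,-1,0.0004,0.0005,0.0008,0.0106,0,0.32,-1],
)

```text
t: 18.55
eef_pos: [0.5139, -0.1722, 0.1413]
eef_rot: [0.017, 0.107, 0.994, -0.002]
ft_force: [-0.6, 2.8, 3.1]
opening: 0.599
grasp_force: 29.2
```

```bash
python3 -c "
from h import *
go([.515,-.1733,.15])"
```

```text
t 18.55 tcp [ 0.5139 -0.1722  0.1413] j [ 0.8391  0.3946 -0.7675  1.9776  0.36    0.8713  1.24  ] y az 77.75271330645597 z [ 0.0326 -0.0065 -0.9994] F [-0.577   2.8108  3.086 ] T [0.8261 0.2395 0.0636] op 0.5987413005790797 29.247551057596297
shift [-0.0016 -0.0009 -0.0087]
```

Call:
jog_arm(
  rows=[0.0001,0.0004,0.0001,0.0013,0,0.04,-1,0.0002,0.0006,0.0002,0.0026,0,0.08,-1,0.0002,0.0008,0.0003,0.004,0,0.12,-1,0.0002,0.0008,0.0004,0.0053,0,0.16,-1,0.0002,0.0009,0.0005,0.0066,0,0.2,-1,0.0002,0.0009,0.0006,0.008,0,0.24,-1,0.0002,0.0009,0.0007,0.0093,0,0.28,-1,0.0002,0.001,0.0008,0.0106,0,0.32,-1,0.0002,0.001,0.0009,0.0119,0,0.36,-1,0.0002,0.001,0.001,0.0132,0,0.4,-1],
)

```text
t: 19.38
eef_pos: [0.514, -0.1712, 0.1403]
eef_rot: [0.016, 0.302, 0.953, -0.005]
ft_force: [-1.4, 2.9, 2.4]
opening: 0.6
grasp_force: 29.1
```

```bash
python3 -c "
from h import *
go([.515,-.1733,.15])"
```

```text
t 19.3833 tcp [ 0.514  -0.1712  0.1403] j [ 0.7572  0.3737 -0.6761  1.9818  0.3268  0.8598  0.8619] y az 54.823924543152664 z [ 0.0273 -0.0186 -0.9995] F [-1.3811  2.8731  2.354 ] T [ 0.7081  0.2169 -0.03  ] op 0.6000777924338144 29.054854768125438
shift [-0.0023 -0.0011 -0.0096]
```

Call:
jog_arm(
  rows=[0.0005,0.0002,0.0001,0.0013,0,0.04,-1,0.0009,0.0005,0.0002,0.0026,0,0.08,-1,0.001,0.0005,0.0003,0.004,0,0.12,-1,0.001,0.0006,0.0004,0.0053,0,0.16,-1,0.0011,0.0006,0.0005,0.0066,0,0.2,-1,0.0011,0.0006,0.0006,0.008,0,0.24,-1,0.0011,0.0006,0.0007,0.0093,0,0.28,-1,0.0012,0.0006,0.0008,0.0106,0,0.32,-1,0.0012,0.0006,0.0009,0.0119,0,0.36,-1,0.0012,0.0006,0.001,0.0132,0,0.4,-1],
)

```text
t: 20.22
eef_pos: [0.5134, -0.1703, 0.1392]
eef_rot: [0.015, 0.486, 0.874, -0.008]
ft_force: [0.5, 2.0, 0.8]
opening: 0.604
grasp_force: 28.6
```

```bash
python3 -c "
from h import *
go([.515,-.1733,.15])"
```

```text
t 20.2167 tcp [ 0.5134 -0.1703  0.1392] j [ 0.6778  0.3592 -0.5887  1.9838  0.2957  0.8556  0.4829] y az 31.88380199289449 z [ 0.0179 -0.0277 -0.9995] F [0.484  2.0037 0.809 ] T [ 0.3906 -0.0567  0.0729] op 0.6039562715194763 28.62604357053982
shift [-0.0038 -0.0003 -0.0107]
```

Call:
jog_arm(
  rows=[0.0003,0.0003,0.0001,0.0013,0,0.04,-1,0.0006,0.0006,0.0003,0.0026,0,0.08,-1,0.0006,0.0006,0.0004,0.004,0,0.12,-1,0.0006,0.0006,0.0005,0.0053,0,0.16,-1,0.0006,0.0006,0.0006,0.0066,0,0.2,-1,0.0007,0.0006,0.0007,0.008,0,0.24,-1,0.0007,0.0006,0.0008,0.0093,0,0.28,-1,0.0007,0.0006,0.0009,0.0106,0,0.32,-1,0.0007,0.0006,0.001,0.0119,0,0.36,-1,0.0007,0.0006,0.0011,0.0132,0,0.4,-1],
)

```text
t: 21.05
eef_pos: [0.5138, -0.1695, 0.1382]
eef_rot: [0.013, 0.65, 0.76, -0.01]
ft_force: [1.4, 0.8, 0.6]
opening: 0.602
grasp_force: 28.6
```

```bash
python3 -c "
from h import *
go([.515,-.1733,.15])"
```

```text
t 21.05 tcp [ 0.5138 -0.1695  0.1382] j [ 0.6018  0.3514 -0.5048  1.9809  0.2642  0.8575  0.1063] y az 8.95535379749862 z [ 0.006  -0.0325 -0.9995] F [1.3867 0.7509 0.5596] T [ 0.2257 -0.1787  0.0716] op 0.601874118826922 28.60184449386537
shift [-0.0044  0.0006 -0.0117]
```

Call:
jog_arm(
  rows=[0.0001,0.0003,0.0001,0.0013,0,0.04,-1,0.0002,0.0005,0.0003,0.0026,0,0.08,-1,0.0002,0.0005,0.0004,0.004,0,0.12,-1,0.0002,0.0005,0.0005,0.0053,0,0.16,-1,0.0002,0.0005,0.0006,0.0066,0,0.2,-1,0.0002,0.0005,0.0007,0.008,0,0.24,-1,0.0002,0.0005,0.0008,0.0093,0,0.28,-1,0.0002,0.0005,0.0008,0.0093,0,0.28,-1],
)

```text
t: 21.72
eef_pos: [0.5143, -0.1692, 0.1374]
eef_rot: [0.011, 0.749, 0.662, -0.012]
ft_force: [0.4, 0.9, 3.1]
opening: 0.601
grasp_force: 28.7
```

```bash
python3 -c "
from h import *
go([.515,-.1733,.15])"
```

```text
t 21.7167 tcp [ 0.5143 -0.1692  0.1374] j [ 0.5518  0.349  -0.4476  1.9769  0.2402  0.8612 -0.1541] y az -7.102898326423485 z [-0.0033 -0.0328 -0.9995] F [0.3593 0.8574 3.0895] T [ 0.0995 -0.182  -0.0404] op 0.6010842533435999 28.678652677608625
shift [-0.0043  0.0013 -0.0124]
```

Call:
jog_arm(
  rows=[0.0001,0,0.0001,0.0013,0,0.04,-1,0.0001,0,0.0002,0.0026,0,0.08,-1,0.0001,0,0.0003,0.004,0,0.12,-1,0.0001,0,0.0003,0.004,0,0.12,-1],
)

```text
t: 22.05
eef_pos: [0.5141, -0.1694, 0.1373]
eef_rot: [0.01, 0.788, 0.616, -0.013]
ft_force: [-0.7, -1.2, 7.0]
opening: 0.601
grasp_force: 28.7
```

```bash
python3 -c "
from h import *
go([.515,-.1733,.15])"
```

```text
t 22.05 tcp [ 0.5141 -0.1694  0.1373] j [ 0.5318  0.3478 -0.4236  1.9754  0.2294  0.8635 -0.2636] y az -13.946553294319193 z [-0.0076 -0.0324 -0.9994] F [-0.7398 -1.1949  6.952 ] T [ 0.0403  0.357  -0.0311] op 0.6009084375707289 28.74508901873469
shift [-0.0039  0.0019 -0.0126]
```

Call:
jog_arm(
  rows=[0,0,0.0001,0.0013,0,0.04,-1,0,0,0.0002,0.0026,0,0.08,-1,0,0,0.0002,0.0026,0,0.08,-1],
)

```text
t: 22.3
eef_pos: [0.5139, -0.1696, 0.1372]
eef_rot: [0.01, 0.812, 0.584, -0.013]
ft_force: [-3.5, -0.1, 10.8]
opening: 0.604
grasp_force: 28.8
```

```bash
python3 -c "
from h import *
go([.515,-.1733,.15])"
```

```text
t 22.3 tcp [ 0.5139 -0.1696  0.1372] j [ 0.5188  0.3471 -0.4077  1.9744  0.2218  0.865  -0.3368] y az -18.538860206976214 z [-0.0103 -0.0319 -0.9994] F [-3.5077 -0.1154 10.8232] T [0.0244 0.9061 0.0314] op 0.6035288260413673 28.84168039768454
shift [-0.0036  0.0022 -0.0126]
```

The foot has touched the plinth: height has stopped changing and the axial force is rising. I'll ease the push, then keep turning in place and watch the torque.

Call:
jog_arm(
  rows=[0,-0.0003,-0.0004,0,0,0,-1,-0.0001,-0.0005,-0.0008,0.0013,0,0.04,-1,-0.0001,-0.0005,-0.0008,0.0013,0,0.04,-1],
)

```text
t: 22.55
eef_pos: [0.5134, -0.1692, 0.1374]
eef_rot: [0.009, 0.823, 0.568, -0.013]
ft_force: [1.2, 0.8, -1.9]
opening: 0.599
grasp_force: 28.5
```

```bash
python3 -c "
from h import *
go([.515,-.1733,.15])"
```

```text
t 22.55 tcp [ 0.5134 -0.1692  0.1374] j [ 0.513   0.3458 -0.4005  1.9748  0.2169  0.8656 -0.372 ] y az -20.792207532414057 z [-0.0115 -0.0308 -0.9995] F [ 1.1696  0.772  -1.9115] T [ 0.0647 -0.4083 -0.0174] op 0.5989515802486093 28.49514199910402
shift [-0.0037  0.0029 -0.0125]
```

Call:
jog_arm(
  rows=[0,0,0,0.0013,0,0.04,-1,0,0,0,0.0026,0,0.08,-1,0,0,0,0.0026,0,0.08,-1],
)

```text
t: 22.8
eef_pos: [0.5135, -0.1693, 0.1374]
eef_rot: [0.009, 0.845, 0.535, -0.014]
ft_force: [2.5, -1.0, -3.9]
opening: 0.6
grasp_force: 28.6
```

```bash
python3 -c "
from h import *
go([.515,-.1733,.15])"
```

```text
t 22.8 tcp [ 0.5135 -0.1693  0.1374] j [ 0.5001  0.3453 -0.3848  1.9735  0.2091  0.8669 -0.4443] y az -25.35211852473607 z [-0.0139 -0.0299 -0.9995] F [ 2.4845 -0.9523 -3.888 ] T [-0.0423 -0.5946  0.0492] op 0.6004537735885964 28.57731821899108
shift [-0.0034  0.0031 -0.0125]
```

Call:
jog_arm(
  rows=[0,0.0003,0.0003,0.0013,0,0.04,-1,0.0001,0.0003,0.0004,0.0026,0,0.08,-1,0.0001,0.0003,0.0004,0.0026,0,0.08,-1],
)

```text
t: 23.05
eef_pos: [0.5137, -0.1694, 0.1373]
eef_rot: [0.008, 0.865, 0.501, -0.014]
ft_force: [-0.6, 0.4, 2.2]
opening: 0.602
grasp_force: 28.6
```

```bash
python3 -c "
from h import *
go([.515,-.1733,.15])"
```

```text
t 23.05 tcp [ 0.5137 -0.1694  0.1373] j [ 0.4874  0.3453 -0.3693  1.9719  0.2015  0.8684 -0.5165] y az -29.895704422802712 z [-0.0163 -0.0289 -0.9994] F [-0.6298  0.3972  2.227 ] T [-0.0215 -0.0409 -0.009 ] op 0.6015846580435207 28.64930063183209
shift [-0.0032  0.0031 -0.0126]
```

Call:
jog_arm(
  rows=[0,0,0.0001,0.0013,0,0.04,-1,0,0,0.0001,0.002,0,0.06,-1,0,0,0.0001,0.002,0,0.06,-1],
)

```text
t: 23.3
eef_pos: [0.5137, -0.1694, 0.1372]
eef_rot: [0.008, 0.88, 0.475, -0.014]
ft_force: [-0.9, -0.7, 4.3]
opening: 0.598
grasp_force: 28.9
```

```bash
python3 -c "
from h import *
go([.515,-.1733,.15])"
```

```text
t 23.3 tcp [ 0.5137 -0.1694  0.1372] j [ 0.4783  0.345  -0.3578  1.9712  0.1954  0.8691 -0.5699] y az -33.27828088141263 z [-0.0179 -0.0279 -0.9995] F [-0.873  -0.7287  4.2695] T [-0.0265  0.0276  0.1298] op 0.5980966896274738 28.92575404747504
shift [-0.0029  0.0032 -0.0127]
```

Call:
jog_arm(
  rows=[0,0,0,0.0007,0,0.02,-1,0,0,0,0.0007,0,0.02,-1],
)

```text
t: 23.47
eef_pos: [0.5137, -0.1695, 0.1372]
eef_rot: [0.008, 0.885, 0.466, -0.015]
ft_force: [-1.0, -0.7, 4.8]
opening: 0.6
grasp_force: 29.0
```

```bash
python3 -c "
from h import *
go([.515,-.1733,.15])"
```

```text
t 23.4667 tcp [ 0.5137 -0.1695  0.1372] j [ 0.4753  0.345  -0.3539  1.9709  0.1932  0.8695 -0.5884] y az -34.46171078323918 z [-0.0185 -0.0275 -0.9995] F [-1.0286 -0.7015  4.8255] T [-0.0061 -0.0309  0.1651] op 0.6001450829867173 29.0406305791862
shift [-0.0028  0.0033 -0.0127]
```

Call:
jog_arm(
  rows=[0,0,0,0.0007,0,0.02,-1,0,0,0,0.0007,0,0.02,-1],
)

```text
t: 23.63
eef_pos: [0.5138, -0.1694, 0.1372]
eef_rot: [0.008, 0.889, 0.457, -0.015]
ft_force: [-1.6, -1.5, 4.3]
opening: 0.602
grasp_force: 29.1
```

```bash
python3 -c "
from h import *
go([.515,-.1733,.15])"
```

```text
t 23.6333 tcp [ 0.5138 -0.1694  0.1372] j [ 0.4722  0.3448 -0.3501  1.9705  0.1912  0.8697 -0.6064] y az -35.60062530966721 z [-0.0188 -0.0271 -0.9995] F [-1.6403 -1.4584  4.2712] T [-0.159  -0.1183  0.2139] op 0.6015923997614214 29.13905769855546
shift [-0.0029  0.0032 -0.0127]
```

The torque is 0.21 N m and rising smoothly, which is finger-snug. I'll take off the axial push, release, and look.

Call:
jog_arm(
  rows=[0,0,-0.0004,0,0,0,-1,0,0,-0.0004,0,0,0,0.4,0,0,-0.0004,0,0,0,0.7,0,0,-0.0004,0,0,0,1,0,0,-0.0004,0,0,0,1,0,0,-0.0004,0,0,0,1,0,0,-0.0004,0,0,0,1],
)

```text
t: 24.22
eef_pos: [0.5136, -0.1693, 0.1374]
eef_rot: [0.008, 0.89, 0.457, -0.015]
ft_force: [-0.7, 0.2, -0.1]
opening: 1.001
grasp_force: 0.0
```

Run:
```python
from h import *
go([.514,-.17,.25])
f=grab_frame("side"); cv2.imwrite("pics/j.png",cv2.resize(f["img"][100:240,250:430],None,fx=4,fy=4,interpolation=cv2.INTER_CUBIC))
```

```text
t 24.2167 tcp [ 0.5136 -0.1693  0.1374] j [ 0.4721  0.3446 -0.3502  1.9704  0.1907  0.8706 -0.607 ] y az -35.653835514827755 z [-0.0193 -0.0268 -0.9995] F [-0.6696  0.2227 -0.1231] T [0.0481 0.0082 0.0171] op 1.0007752468973712 0.0
shift [-0.0041  0.0007 -0.1125]
```

View pics/j.png

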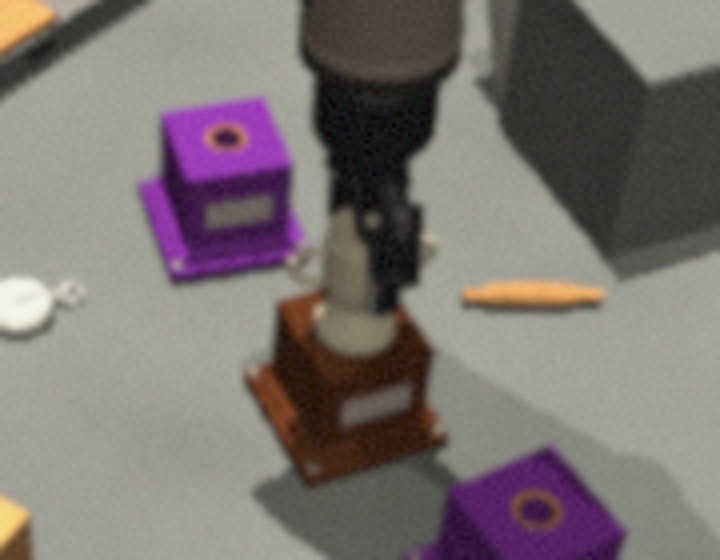

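The picture shows the foot flat on the brown plinth at (355,335), with the fingers open and the force at zero. Retreating straight up.

Call:
jog_arm(
  rows=[-0.0003,0,-0.01,0,0,0,1,-0.0008,0,-0.025,0,0,0,1,-0.0015,0,-0.045,0,0,0,1,-0.002,0,-0.065,0,0,0,1,-0.003,0,-0.09,0,0,0,1,-0.004,0,-0.12,0,0,0,1,-0.005,0,-0.15,0,0,0,1,-0.006,0,-0.17,0,0,0,1,-0.006,0,-0.17,0,0,0,1,-0.006,0,-0.17,0,0,0,1],
)

```text
t: 25.1
eef_pos: [0.5138, -0.1697, 0.3093]
eef_rot: [0.009, 0.89, 0.457, -0.014]
ft_force: [-0.3, 0.7, -1.1]
opening: 0.998
grasp_force: 0.0
```

Run:
```python
from h import *
go([.514,-.17,.25])
for c in ("scene","side","wrist"):
    f=grab_frame(c)
    for l in ("cup","cup_grip"):
        for d in pinpoint(c,l)[:1]: print(c,l,d["score"],w(f,d["at"]))
print(sign_off())
```

```text
t 25.1 tcp [ 0.5138 -0.1697  0.3093] j [ 0.5058  0.1695 -0.3677  1.7858  0.0967  1.2116 -0.5147] y az -35.665185433300124 z [-0.0167 -0.0277 -0.9995] F [-0.3377  0.7481 -1.1323] T [ 0.0377 -0.0375  0.0235] op 0.9982028812354156 0.0
shift [0.0018 0.0002 0.0592]
scene cup 0.63 [ 0.5165 -0.1723  0.0893]
scene cup_grip 0.76 [ 0.5184 -0.1706  0.1567]
side cup_grip 0.88 [ 0.5207 -0.1678  0.1554]
wrist cup 0.68 [ 0.5172 -0.1706  0.0938]
wrist cup_grip 0.7 [ 0.5163 -0.1685  0.1529]
the job is handed in; nothing more can be done
None
```

The cup is screwed down on the brown plinth to a finger-snug 0.21 N m with its foot flat, the gripper has let go and moved clear, and the job was handed in at about 25 s; contact stayed light except for two brief pushes of roughly 12–13 N, when the spigot landed on the insert and when the foot first touched.

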